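Light the ledge and point out the orange hairbrush

TASK

Someone at the door cannot find the orange hairbrush in the dim room. With a fingertip push the red toggle on top of the solar lantern all the way over to on, then point at the bristled head of the orange hairbrush: bring the fingertips just above the middle of the head, a few centimetres clear and without touching the brush, stay there for at least two seconds and finish still pointing. Lift nothing, do not shove the lantern about, and leave the blue brush, bowl, jar and organiser as they stand.

Things in the scene. Friction and masses are not known exactly. Their poses are not given: they have to be found in the camera images.
- lantern: loose yellow solar lantern, about 0.9 kg, standing upright: round base 124 mm across and 45 mm high, clear globe 92 mm across, round cap 124 mm across whose flat top is 150 mm above the ledge; origin at the centre of the underside, z up. On the cap a dark solar panel (to 153 mm high) covers the +x half; the red toggle is 28 mm from the axis on the -x side. A black carrying loop stands out to 85 mm on the +x side, below the cap's top.
- switch_pivot (a point): pivot of the toggle, 2 mm above the cap's flat top (152 mm above the ledge); a steel collar of radius 9 mm and 5 mm high surrounds it
- switch_tip (a point): centre of the red ball (12 mm across) at the end of the toggle, 32 mm from the pivot; the stick is 7 mm thick
- lantern_switch (a joint): toggle angle: 0 = off, leaning 0.45 rad to the lantern's -y side; 0.45 = upright; 0.9 = fully on, against its stop, leaning 0.45 rad to the lantern's +y side. It swings in the lantern's y-z plane, needs about 0.7 N at the ball and stays where it is left
- hairbrush_orange: loose orange plastic hairbrush, 218 mm long, 90 g, lying on its back, bristles up: oval head 86 mm long and 58 mm wide centred at +65 mm x, bristle tops 34 mm above the ledge, round handle 20 mm thick along x to -110 mm; origin on the underside, x along the handle towards the head
- orange_head (a point): middle of the orange brush's head, at the bristle tops (34 mm above the ledge): the point to be pointed at
- hairbrush_blue: a blue hairbrush of the same shape and frame as the orange one; not wanted, leave it
- bowl: loose stainless steel bowl, 130 mm across, 50 mm high; origin at the centre of its underside; leave it
- jar: loose blue ceramic jar with a white lid, 84 mm across, 110 mm high; origin at the centre of its underside; leave it
- organiser: fixed green plastic desk organiser, 120 mm (x) by 170 mm (y), 135 mm high, pens up to 205 mm; origin at the centre of its underside; its front faces -x
- bin_edge (a point): grip on the top edge of the organiser's white tilt-out bin, 62 mm above the ledge when shut; the bin tilts out to the organiser's -x by up to 0.5 rad and stands a little open; leave it as it is
Mind the look-alikes: they are no part of the job. Of the things like the lantern, leave any that is pink or purple; of the rest the smaller one is meant.

How it is judged:
By the outcome, as a careful person would: the job done as asked, in the order asked, and still so for the second after the job is handed in, with the robot touching nothing.
It also fails if it takes over 48 s, if anything falls off the work surface, if the arm or the gripper's body presses on something with over 40 N, if the wrist force passes 120 N, or if a joint passes its speed limit or range.

ROBOT

A 6-joint arm with a two-finger parallel gripper is mounted at the origin on the work surface. World frame = base frame: x ahead of the robot, y to its left, z up, the work surface at z = 0. Lengths are in m, angles in rad, forces in N, time in s.
With the tool pointing down it reaches from about 0.425 to 0.95 m from the base axis. Payload 14.7 kg.
Tool frame: the origin (TCP) lies on the centre line of the jaws, within the pads' length; the fingertips stand 8 mm ahead of it and the grasp point (between the pads) lies 11 mm behind it; z points along the fingers, y is the line along which they close (so a half turn about z gives the same grasp; the last joint's range is limited). The gripper opens to 85 mm and grips with 20 to 120 N. Pads are 22 mm wide; open, the fingers measure 114 mm over their backs; the gripper's body (76 mm by 85 mm) begins 54 mm behind the grasp point. The pads swing forward as they close: fully open they stand 13 mm farther back than shut.
Start: joints at [-1.279, 0.48, 1.596, -0, 1.065, -0.047], TCP at [0.216, -0.613, 0.218] pointing down, gripper open.
Joint ranges: [-2.75, 2.75], [-0.82, 2.05], [0.23, 2.67], [-1.56, 4.7], [0.09, 2.69], [-2.92, 2.92]. Speed limits (rad/s): [1.89, 1.89, 2.39, 3.01, 3.01, 3.01].

INTERFACE

Orientations are given as a rotation vector (axis times angle).
In Python, from plant import ctrl gives the robot as it stands.
- The arm moves only by the tool step_arm, never from a script. Its argument "series" is one flat list of numbers, 7 for each row, row after row: the shift along the tool's x, y, z normalised to -1 to 1, where 1 is 0.04 m, then the turn, a rotation vector about the tool's x, y, z normalised to -1 to 1, where 1 is 0.1 rad, then the gripper's target within -1 to 1 (fully open at 1, half-way at 0, shut at -1). A call has 1 to 8 rows; each row shifts and turns the commanded pose from where the row before left it, along the tool's axes as they then stand; what a row does not reach is not made up. A row lasts 1/12 s, in which the tool goes at most 41.7 mm and 7.16 degrees, less where a joint would pass 70% of its speed; a pose out of reach is approached as far as the arm can. A call with a number of a shift or a turn outside -1 to 1 is refused whole. A call with a gripper value outside its range is refused whole. The fingers move at their own pace and stop on an object; the grip force is fixed at half the most. Time passes only in rows, so rows that do not move let the fingers close. It gives the time, the measured TCP pose, the force, the opening and the grip force at its end, in the units of the state.
- ctrl.get_state(): the state, without advancing time (a new reading comes with each control period).
- ctrl.get_image(name): name is "scene" or "top" or "wrist"; returns a dict with "image" (384x512x3 uint8, red, green, blue), "depth" (384x512 float32, m along the optical axis (not along the pixel's ray), 0 where there is no reading), "camera_matrix" (3x3 intrinsics, pixels), "T" (4x4, takes a point from camera to world coordinates); the wrist camera has in their place "hand_eye" (4x4, takes a point from camera to tool coordinates, whose origin is the TCP and whose axes are the flange's). Camera axes: x right, y down, z forward; pixel columns grow to the right and rows downward; lengths in m; the calibration is good to about 2 mm. The wrist camera is an equidistant fisheye: a pixel r from the principal point sees the ray r / f radians off the axis. A picture is of the moment at which its call begins: read the wrist's pose just before it.
- ctrl.sign_off(): hands the job in; it is judged then, once.
The state is a dict: "time": time; "joints": joint angles; "joint_velocities": joint speeds; "effort": joint torques, N m; "position": TCP position; "orientation": TCP orientation; "force": force on the tool from outside, world axes, zero at the start; "torque": the same for the moment, N m; "opening": finger opening in m; "gripper_force": force on a finger pad.
Only numpy, scipy, OpenCV 4.12 (cv2) and the standard library are available. Lean on these libraries where they do the work, as an engineer would, in place of code of your own. Each camera call takes 0.05 s, during which the arm holds its last target. There are 200 camera calls.

## Working session

There is one attempt and no reset: what is moved stays moved. The work goes in short steps, Python scripts to look and compute and a tool call to move; the robot and the scene stay as the last step left them, time stands still between calls to the robot, and variables do not carry over. Pictures are saved under pics/ and viewed, at most 10 in all, crops included, and the job is handed in when it is done.

Besides the shell and the picture viewer there is one more tool, called after "Call:" as name(argument=value, ...) on one line, values as JSON. step_arm: Moves the arm, as the interface text tells. Its arguments: {"type":"object","properties":{"series":{"type":"array","items":{"type":"number","minimum":-1,"maximum":1}}},"required":["series"]}

```bash
mkdir -p pics; python3 - <<'E'
from plant import ctrl
import cv2,numpy as np,pickle
d={}
for n in("scene","top"):
    r=ctrl.get_image(n);d[n]=r
    cv2.imwrite(f"pics/{n}0.png",r["image"][:,:,::-1]);print(n,r["camera_matrix"].tolist(),np.round(r["T"],3).tolist())
pickle.dump(d,open("d0.pkl","wb"))
s=ctrl.get_state();print(s["time"],s["position"],s["orientation"],s["opening"])
E
```

```text
scene [[403.91141508237047, 0.0, 260.48999201046985], [0.0, 403.91141508237047, 193.48990899875562], [0.0, 0.0, 1.0]] [[-0.666, 0.482, -0.569, 1.345], [0.746, 0.427, -0.512, 0.889], [-0.004, -0.766, -0.643, 1.054], [0.0, 0.0, 0.0, 1.0]]
top [[411.556892128379, 0.0, 253.82690786279284], [0.0, 411.556892128379, 192.9446940330626], [0.0, 0.0, 1.0]] [[-0.014, -0.999, 0.048, 0.456], [-1.0, 0.013, -0.022, 0.169], [0.021, -0.049, -0.999, 1.41], [0.0, 0.0, 0.0, 1.0]]
0.1 [ 0.21594934 -0.61269887  0.21774937] [-3.09560507e+00 -5.29465313e-01  2.14872488e-04] 0.08555348356299704
```

View pics/scene0.png

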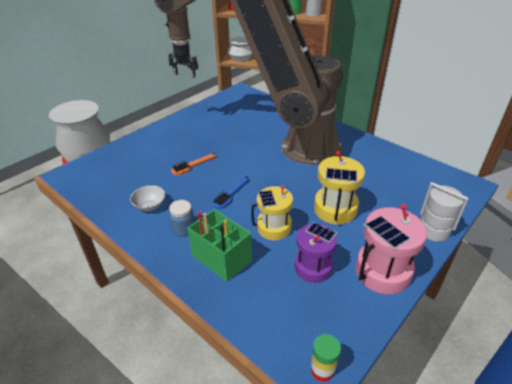

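View pics/top0.png

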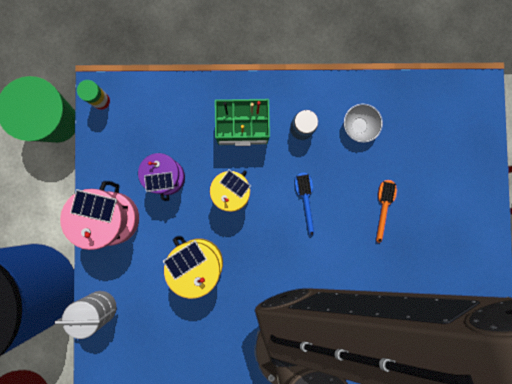

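The scene view shows the yellow lanterns at (274,212) (small) and (340,188) (large). In the top view the small yellow one is at (230,190), with its toggle at about (226,200). The orange head is at (387,190). Next I measure them.

```bash
cat >h.py <<'E'
import numpy as np,cv2
def cloud(r):
    K,T=r["camera_matrix"],r["T"];z=r["depth"];v,u=np.mgrid[:z.shape[0],:z.shape[1]]
    c=np.stack([(u-K[0,2])/K[0,0]*z,(v-K[1,2])/K[1,1]*z,z],-1)
    p=c@T[:3,:3].T+T[:3,3];p[z==0]=np.nan
    return p
def proj(r,P):
    c=(np.asarray(P)-r["T"][:3,3])@r["T"][:3,:3];q=c@r["camera_matrix"].T
    return (q/q[...,2:])[...,:2]
E
python3 - <<'E'
from h import *
import pickle
d=pickle.load(open("d0.pkl","rb"))
def stat(n,m,P): 
    q=P[m];q=q[~np.isnan(q[:,0])];print(n,len(q),np.median(q,0).round(4),q.min(0).round(3),q.max(0).round(3)); return q
for n in d:
    r=d[n];P=cloud(r);h=cv2.cvtColor(r["image"],cv2.COLOR_RGB2HSV);H,S,V=h[...,0],h[...,1],h[...,2]
    w=np.zeros(H.shape,bool)
    if n=="top": w[165:215,205:255]=1
    else: w[180:240,245:300]=1
    zc=P[...,2]
    cap=w&(zc>.143)&(zc<.158)
    q=stat("cap",cap,P)
    (c,rad)=cv2.minEnclosingCircle(q[:,:2].astype(np.float32).reshape(-1,1,2));print(" circ",c,rad)
    stat("yellow cap",cap&(H>18)&(H<35)&(S>120),P)
    q=stat("panel",cap&(V<90),P)
    red=w&((H<6)|(H>172))&(S>130)
    q=stat("red",red,P);print(np.argwhere(red).mean(0)[::-1],q[np.argsort(q[:,2])][-12:].round(3).tolist())
    w[:]=0
    if n=="top": w[170:250,365:405]=1
    else: w[148:180,165:222]=1
    ob=w&(zc>.006)&(zc<.06)
    q=stat("brush",ob,P);hd=stat("bristle",ob&(zc>.027),P)
    print(" fit",cv2.minAreaRect(q[:,:2].astype(np.float32)), cv2.minAreaRect(hd[:,:2].astype(np.float32)))
t,s=d["top"]["image"],d["scene"]["image"]
a=cv2.resize(t[160:220,200:260],(390,390),interpolation=3);b=cv2.resize(s[178:243,240:305],(390,390),interpolation=3)
cv2.imwrite("pics/z.png",np.hstack([a,b])[:,:,::-1])
E
```

```text
cap 699 [0.5369 0.2258 0.1499] [0.469 0.155 0.143] [0.629 0.4   0.157]
 circ (0.5651668310165405, 0.28144437074661255) 0.13387466967105865
yellow cap 360 [0.5206 0.2444 0.1488] [0.471 0.164 0.143] [0.589 0.281 0.154]
panel 151 [0.5511 0.203  0.152 ] [0.515 0.164 0.145] [0.584 0.237 0.157]
red 2 [0.499  0.2286 0.1827] [0.496 0.228 0.181] [0.502 0.229 0.185]
[282.5 187. ] [[0.496, 0.228, 0.181], [0.502, 0.229, 0.185]]
brush 290 [ 0.5009 -0.2981  0.0159] [ 0.353 -0.411  0.006] [ 0.565 -0.174  0.036]
bristle 21 [ 0.5221 -0.3107  0.0312] [ 0.493 -0.332  0.027] [ 0.552 -0.296  0.036]
 fit ((0.44621822237968445, -0.29865190386772156), (0.20647212862968445, 0.17162401974201202), 29.03357696533203) ((0.5231476426124573, -0.3170105814933777), (0.03535647317767143, 0.05763604864478111), 82.68465423583984)
cap 1235 [0.5267 0.2162 0.1509] [0.465 0.155 0.143] [0.591 0.275 0.158]
 circ (0.5279603600502014, 0.2164648473262787) 0.06334850192070007
yellow cap 729 [0.5087 0.2296 0.1499] [0.465 0.156 0.143] [0.583 0.275 0.157]
panel 285 [0.5475 0.2009 0.1532] [0.511 0.158 0.144] [0.582 0.238 0.158]
red 7 [0.4978 0.2247 0.1865] [0.495 0.222 0.182] [0.501 0.228 0.189]
[225.85714286 199.28571429] [[0.501, 0.228, 0.182], [0.498, 0.228, 0.184], [0.495, 0.222, 0.185], [0.495, 0.225, 0.187], [0.495, 0.228, 0.188], [0.498, 0.225, 0.189], [0.498, 0.222, 0.189]]
brush 671 [ 0.4965 -0.3035  0.0177] [ 0.329 -0.382  0.006] [ 0.598 -0.243  0.04 ]
bristle 28 [ 0.5267 -0.3179  0.0338] [ 0.483 -0.339  0.027] [ 0.554 -0.297  0.04 ]
 fit ((0.46340513229370117, -0.30999988317489624), (0.13481396436691284, 0.26567748188972473), 87.99462890625) ((0.5167080163955688, -0.3162967562675476), (0.035770583897829056, 0.0694291964173317), 78.30799102783203)
```

View pics/z.png

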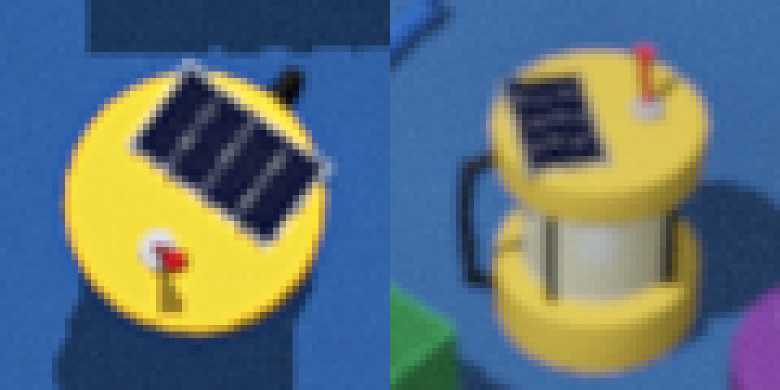

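The crop shows the collar at top-crop (158,248) and the ball at (173,260), so the toggle is off and leaning to the lantern's -y side. The panel is at upper right, so +x points at about -36°. Now I refine the yaw and the brush head, and check heights along the way.

```bash
python3 - <<'E'
from h import *
import pickle
d=pickle.load(open("d0.pkl","rb"));r=d["top"];P=cloud(r);im=r["image"];h=cv2.cvtColor(im,cv2.COLOR_RGB2HSV);H,S,V=[h[...,i] for i in range(3)]
K,T=r["camera_matrix"],r["T"]
def at(u,v,z):
    c=T[:3,:3]@np.array([(u-K[0,2])/K[0,0],(v-K[1,2])/K[1,1],1]);return T[:3,3]+c*(z-T[2,3])/c[2]
m=np.zeros(H.shape,np.uint8);s=np.s_[165:215,212:252];m[s]=(V[s]<100)&(P[s][...,2]>.135)
n,l,st,_=cv2.connectedComponentsWithStats(m);k=1+st[1:,4].argmax()
q=np.argwhere(l==k)[:,::-1];W=np.array([at(u,v,.153) for u,v in q])[:,:2].astype(np.float32)
print("panel",len(q),cv2.minAreaRect(W))
c=np.array([.528,.2165])
print("collar",at(200+158/6.5-.5,160+248/6.5-.5,.156),"ball",at(225.9,199.3,.183))
for yaw in(-.55,-.6,-.63,-.67):
    R=np.array([[np.cos(yaw),-np.sin(yaw)],[np.sin(yaw),np.cos(yaw)]]);print(yaw,c+R@[-.028,0],c+R@[-.028,-.0139],"panel/loop dir")
w=np.zeros(H.shape,bool);w[172:250,368:402]=1
og=w&(H<18)&(S>150)&(V>90);dk=w&(V<70)&(np.nan_to_num(P[...,2])>.015)
a=np.argwhere(og|dk)[:,::-1];A=np.array([at(u,v,.017) for u,v in a])[:,:2].astype(np.float32)
print("brush",len(a),cv2.minAreaRect(A));b=np.argwhere(dk)[:,::-1];B=np.array([at(u,v,.034) for u,v in b]);print("bristles",len(b),B.mean(0),cv2.minAreaRect(B[:,:2].astype(np.float32)))
print("big lantern maxz",np.nanpercentile(P[235:300,165:222,2],[90,99.5]),at(192,268,.2))
sc=d["scene"];print("check in scene", proj(sc,[[B[:,0].mean(),B[:,1].mean(),.034],[.528,.2165,.15]]))
E
```

```text
panel 319 ((0.5460967421531677, 0.199378103017807), (0.07598766684532166, 0.042944733053445816), 52.98405838012695)
collar [0.50320801 0.23263785 0.156     ] ball [0.49719535 0.22509143 0.183     ]
-0.55 [0.50412931 0.23113524] [0.49686396 0.21928515] panel/loop dir
-0.6 [0.5048906  0.23230999] [0.49704207 0.22083782] panel/loop dir
-0.63 [0.50537523 0.23299605] [0.49718612 0.22176447] panel/loop dir
-0.67 [0.50605299 0.23388761] [0.49742129 0.22299249] panel/loop dir
brush 521 ((0.45594584941864014, -0.3117440640926361), (0.0586162693798542, 0.20595958828926086), 86.9554672241211)
bristles 193 [ 0.51665994 -0.31249316  0.034     ] ((0.45363649725914, -0.298888236284256), (0.038066208362579346, 0.1984184831380844), 77.60619354248047)
big lantern maxz [0.20297683 0.24271143] [0.29802663 0.32488077 0.2       ]
check in scene [[181.83422671 163.1953899 ]
 [274.13788238 196.87580367]]
```

Call:
step_arm(series=[1, 0, 0, 0, 0, 0, -1, 1, 0, 0, 0, 0, 0, -1, 1, -0.2, 0, 0, 0, 0, -1, 1, -0.5, 0, 0, 0, 0, -1, 1, -1, 0, 0, 0, 0, -1, 1, -1, 0, 0, 0, 0, -1, 0.8, -1, 0, 0, 0, 0, -1, 0.5, -1, 0, 0, 0, 0, -1])

```text
time: 0.77
position: [0.4118, -0.3781, 0.2179]
orientation: [3.096, 0.53, 0.001]
force: [0.9, 0.5, 0.8]
opening: -0.0001
gripper_force: 0.0
```

Call:
step_arm(series=[0.5, -0.83, 0, 0, 0, 0, -1, 0.5, -0.83, 0, 0, 0, 0, -1, 0.5, -0.83, 0, 0, 0, 0, -1, 0.5, -0.83, 0, 0, 0, 0, -1, 0.5, -0.83, 0, 0, 0, 0, -1, 0.5, -0.83, 0, 0, 0, 0, -1, 0.5, -0.83, 0, 0, 0, 0, -1, 0.5, -0.83, 0, 0, 0, 0, -1])

```text
time: 1.43
position: [0.4729, -0.0743, 0.2183]
orientation: [-3.097, -0.529, 0.0]
force: [0.6, 1.1, -0.2]
opening: 0.0001
gripper_force: 0.0
```

Call:
step_arm(series=[0.3, -0.85, 0, 0, 0, 0, -1, 0.3, -0.85, 0, 0, 0, 0, -1, 0.3, -0.85, 0, 0, 0, 0, -1, 0.3, -0.85, 0, 0, 0, 0, -1, 0.3, -0.85, 0, 0, 0, 0, -1, 0, 0, 0, 0, 0, -1, -1, 0, 0, 0, 0, 0, -1, -1, 0, 0, 0, 0, 0, -1, -1])

```text
time: 2.1
position: [0.4728, 0.1051, 0.2181]
orientation: [-2.979, -0.997, 0.001]
force: [-0.3, 0.3, 0.0]
opening: -0.0003
gripper_force: 0.0
```

Call:
step_arm(series=[0, 0, 0, 0, 0, -1, -1, 0, 0, 0, 0, 0, -1, -1, 0, 0, 0, 0, 0, -0.85, -1, 0, 0, 0, 0, 0, 0, -1])

```text
time: 2.43
position: [0.473, 0.1042, 0.2181]
orientation: [-2.809, -1.406, 0.001]
force: [-0.5, 0.4, 1.0]
opening: 0.0001
gripper_force: 0.0
```

Call:
step_arm(series=[0.84, -0.65, 0, 0, 0, 0, -1, 0.84, -0.65, 0, 0, 0, 0, -1, 0, 0, 0, 0, 0, 0, -1, 0, 0, 0, 0, 0, 0, -1])

```text
time: 2.77
position: [0.4719, 0.1893, 0.2181]
orientation: [-2.812, -1.4, 0.0]
force: [-0.4, -0.5, -0.2]
opening: -0.0002
gripper_force: 0.0
```

```bash
cat >w.py <<'E'
import sys,cv2,numpy as np,pickle
from plant import ctrl
from scipy.spatial.transform import Rotation as R
n=sys.argv[1];s=ctrl.get_state();r=ctrl.get_image("wrist")
r["T"]=np.eye(4);r["T"][:3,:3]=R.from_rotvec(s["orientation"]).as_matrix();r["T"][:3,3]=s["position"];r["T"]=r["T"]@r["hand_eye"]
pickle.dump(r,open(n+".pkl","wb"));cv2.imwrite(f"pics/{n}.png",r["image"][:,:,::-1])
K=r["camera_matrix"];z=r["depth"];v,u=np.mgrid[:384,:512]
x,y=(u-K[0,2])/K[0,0],(v-K[1,2])/K[1,1];t=np.hypot(x,y)+1e-9;k=np.tan(np.minimum(t,1.5))/t
P=np.stack([x*k*z,y*k*z,z],-1)@r["T"][:3,:3].T+r["T"][:3,3]
h=cv2.cvtColor(r["image"],cv2.COLOR_RGB2HSV);m=((h[...,0]<6)|(h[...,0]>172))&(h[...,1]>130)&(z>0)&(t<1.4)
k,l,st,c=cv2.connectedComponentsWithStats(m.astype(np.uint8))
for i in range(1,k):
    if st[i,4]>8:
        q=P[l==i];print("red",c[i].round(),st[i,4],np.median(q,0).round(4),q.min(0).round(4),q.max(0).round(4))
print(s["time"],s["position"],s["force"])
np.save(n+"_P.npy",P)
E
python3 w.py w1
```

```text
red [505.  71.] 73 [0.7822 0.1289 0.1123] [0.7796 0.1253 0.1006] [0.7855 0.1312 0.124 ]
red [252. 147.] 326 [0.5002 0.2285 0.1849] [0.4931 0.2209 0.1554] [0.5065 0.2363 0.1886]
2.7667 [0.47186547 0.18927637 0.21806981] [-0.44014087 -0.47777206 -0.16529505]
```

View pics/w1.png

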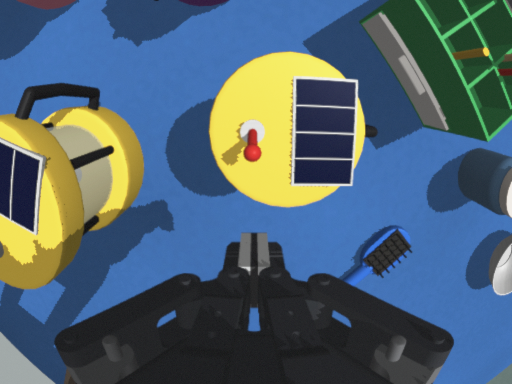

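The wrist view shows the ball at (252,147), straight ahead along tool +x and leaning towards the gripper, with the panel square to the tool. Next I descend and approach.

Call:
step_arm(series=[0, 0, 0.5, 0, 0, 0, -1, 0, 0, 0.45, 0, 0, 0, -1, 0.25, 0, 0, 0, 0, 0, -1, 0.2, 0, 0, 0, 0, 0, -1, 0.1, 0, 0, 0, 0, 0, -1, 0, 0, 0, 0, 0, 0, -1])

```text
time: 3.32
position: [0.487, 0.2058, 0.1813]
orientation: [2.813, 1.399, 0.003]
force: [0.1, -0.6, 0.2]
opening: 0.0003
gripper_force: 0.0
```

Call:
step_arm(series=[0.1, 0, 0, 0, 0, 0, -1, 0.1, 0, 0, 0, 0, 0, -1, 0.1, 0, 0, 0, 0, 0, -1, 0, 0, 0, 0, 0, 0, -1])

```text
time: 3.65
position: [0.4933, 0.2152, 0.1806]
orientation: [2.812, 1.4, 0.001]
force: [-0.9, 0.2, 0.3]
opening: 0.0001
gripper_force: 0.0
```

```bash
python3 w.py w2
```

```text
red [249. 213.] 532 [0.501  0.2294 0.1828] [0.4934 0.2211 0.1549] [0.5067 0.2366 0.1973]
3.65 [0.49334358 0.21523061 0.18060675] [-0.93005898  0.23703014  0.29068363]
```

View pics/w2.png

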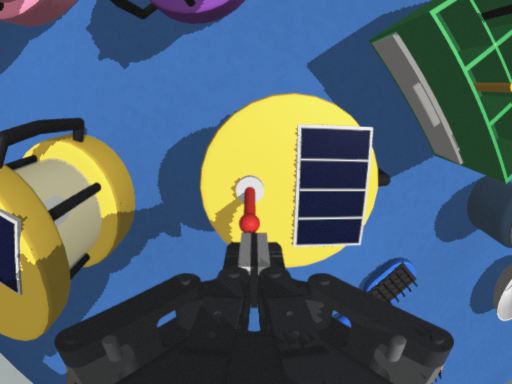

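The fingertip is at the ball (249,222), with the toggle still off. I push on in small steps.

Call:
step_arm(series=[0.08, 0, 0, 0, 0, 0, -1, 0.08, 0, 0, 0, 0, 0, -1, 0.08, 0, 0, 0, 0, 0, -1, 0.08, 0, 0, 0, 0, 0, -1, 0, 0, 0, 0, 0, 0, -1])

```text
time: 4.12
position: [0.5009, 0.2253, 0.1803]
orientation: [-2.812, -1.4, -0.001]
force: [-0.3, 0.3, 0.2]
opening: 0.0002
gripper_force: 0.0
```

```bash
python3 w.py w3
```

```text
red [250. 219.] 232 [0.5031 0.2323 0.1659] [0.4992 0.2275 0.1541] [0.5081 0.2366 0.1982]
4.1167 [0.50088736 0.22533276 0.18031473] [-0.33061177  0.34583517  0.18370184]
```

View pics/w3.png

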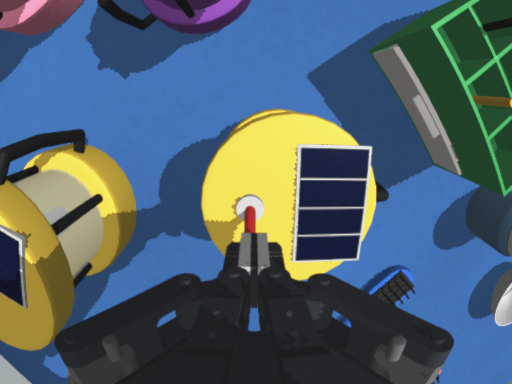

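The ball is now hidden behind the fingertips at (255,235) and the stick still leans back. I check the fingertip's real height from the depth.

```bash
python3 - <<'E'
import numpy as np,pickle
from plant import ctrl
r=pickle.load(open("w3.pkl","rb"));P=np.load("w3_P.npy")
print("cam",r["T"][:3,3],"axis",r["T"][:3,2],r["camera_matrix"][0])
a=np.array([.6,.8]);pv=np.array([.5045,.233])
for u in (235,243,250,255,262,270):
    for v in (200,212,222,230,234,238,244,252,262): 
        p=P[v,u];print(u,v,"along %.1f side %.1f z %.1f"%((p[:2]-pv)@a*1e3,(p[:2]-pv)@[.8,-.6]*1e3,p[2]*1e3),r["image"][v,u])
E
```

```text
cam [0.54669609 0.28643497 0.3354652 ] axis [-0.17682255 -0.23543619 -0.95566918] [297.31863964   0.         253.66376791]
235 200 along 5.4 side -10.7 z 149.5 [190 161  60]
235 212 along -3.0 side -10.9 z 149.7 [168 144  64]
235 222 along -10.1 side -11.0 z 150.1 [166 140  53]
235 230 along -16.5 side -11.3 z 149.2 [222 191  70]
235 234 along -19.8 side -11.4 z 148.5 [242 224  85]
235 238 along -22.2 side -11.4 z 150.0 [244 229  88]
235 244 along -0.3 side -7.8 z 202.0 [31 32 34]
235 252 along -0.2 side -7.3 z 210.6 [38 39 42]
235 262 along -0.0 side -6.8 z 220.3 [31 33 34]
243 200 along 7.3 side -5.2 z 155.1 [224 224 224]
243 212 along -1.2 side -5.3 z 154.4 [138 136 135]
243 222 along -10.5 side -5.7 z 149.2 [241 221  84]
243 230 along -16.3 side -5.7 z 149.7 [237 214  80]
243 234 along 4.5 side -3.8 z 200.2 [116 116 114]
243 238 along 4.4 side -3.6 z 204.7 [113 114 113]
243 244 along 3.2 side -3.5 z 208.8 [115 116 115]
243 252 along 3.9 side -3.2 z 218.1 [115 115 116]
243 262 along 4.4 side -2.9 z 227.7 [113 113 113]
250 200 along 7.0 side -0.7 z 154.4 [224 224 224]
250 212 along
[... 998 characters left out ...]
  91]
262 234 along 4.3 side 5.8 z 199.8 [116 117 114]
262 238 along 3.9 side 5.7 z 203.8 [114 114 113]
262 244 along 3.9 side 5.5 z 210.2 [115 115 115]
262 252 along 3.6 side 5.3 z 217.6 [115 115 116]
262 262 along 3.1 side 5.1 z 225.6 [115 115 114]
270 200 along 5.7 side 12.4 z 150.5 [245 231  91]
270 212 along -3.3 side 12.6 z 149.2 [245 231  91]
270 222 along -10.9 side 12.7 z 148.4 [244 231  90]
270 230 along -16.4 side 12.8 z 149.5 [244 229  89]
270 234 along -19.8 side 12.9 z 148.8 [244 229  89]
270 238 along -22.6 side 12.9 z 149.3 [245 230  90]
270 244 along -0.4 side 9.8 z 201.8 [38 39 43]
270 252 along -1.0 side 9.4 z 209.2 [54 56 59]
270 262 along -0.2 side 8.9 z 220.1 [51 52 54]
```

```bash
python3 - <<'E'
from h import *
from plant import ctrl
r=ctrl.get_image("scene");u,v=proj(r,[.5045,.233,.17]);print(u,v)
s=ctrl.get_state()["position"]
for n,z in(("tcp",0),("tip",.008),("-19",-.019)):print(n,proj(r,s-[0,0,z]))
u,v=int(u),int(v);c=r["image"][v-45:v+30,u-45:u+45]
cv2.imwrite("pics/s3.png",cv2.resize(c,(720,600),interpolation=3)[:,:,::-1]);print(u-45,v-45)
a=np.array([.6,.8]);pv=np.array([.5045,.233])
for n in("w1","w2","w3"):
    P=np.load(n+"_P.npy");import pickle;im=pickle.load(open(n+".pkl","rb"))["image"]
    h=cv2.cvtColor(im,cv2.COLOR_RGB2HSV);m=((h[...,0]<6)|(h[...,0]>172))&(h[...,1]>130);q=P[m];q=q[np.hypot(*(q[:,:2]-pv).T)<.025]
    y=(q[:,:2]-pv)@a*1e3
    print(n,[(z,len(y[k]),round(np.median(y[k]),1)) for z in range(156,192,4) for k in [abs(q[:,2]*1e3-z)<2] if k.any()])
E
```

```text
282.361105426661 191.17497090841243
tcp [281.38595994 187.30490033]
tip [281.31707086 189.10986169]
-19 [281.5516451  182.96378664]
237 146
w1 [(156, 10, np.float64(2.3)), (160, 14, np.float64(1.2)), (164, 25, np.float64(-0.0)), (168, 22, np.float64(-1.7)), (172, 29, np.float64(-3.2)), (176, 16, np.float64(-4.5)), (180, 3, np.float64(-4.6)), (184, 91, np.float64(-7.4)), (188, 116, np.float64(-9.7))]
w2 [(156, 28, np.float64(1.9)), (160, 37, np.float64(0.7)), (164, 45, np.float64(-0.7)), (168, 46, np.float64(-2.1)), (172, 47, np.float64(-3.6)), (176, 36, np.float64(-5.1)), (180, 16, np.float64(-5.0)), (184, 148, np.float64(-6.8)), (188, 126, np.float64(-9.6))]
w3 [(156, 28, np.float64(2.0)), (160, 43, np.float64(0.7)), (164, 45, np.float64(-0.9)), (168, 44, np.float64(-2.2)), (172, 38, np.float64(-3.5)), (176, 29, np.float64(-4.5))]
```

View pics/s3.png

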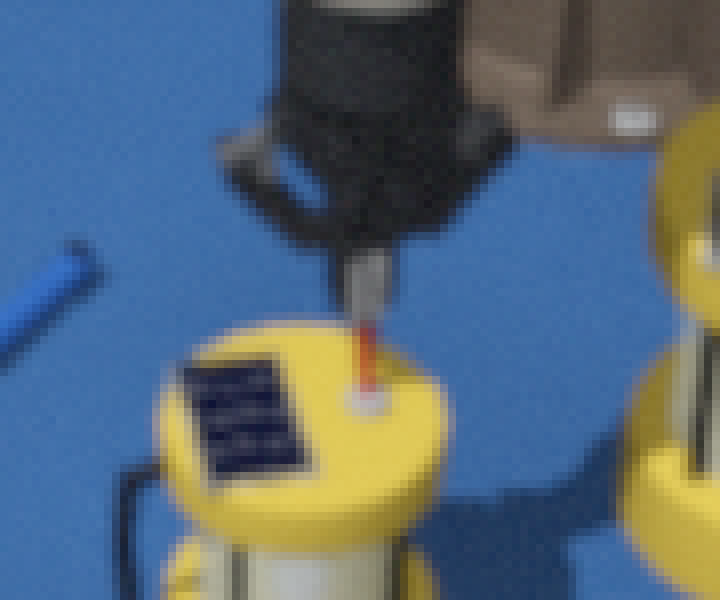

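The scene crop shows the tip ending at (368,322), hovering over the ball. Depth puts it at z≈0.197, about 27 mm higher than the stated tool offset, and the toggle is unmoved. I back off, go lower and re-check the tip against depth.

Call:
step_arm(series=[-0.5, 0, 0, 0, 0, 0, -1, -0.5, 0, 0, 0, 0, 0, -1, 0, 0, 0.25, 0, 0, 0, -1, 0, 0, 0.25, 0, 0, 0, -1, 0, 0, 0, 0, 0, 0, -1])

```text
time: 4.63
position: [0.4757, 0.1927, 0.1586]
orientation: [-2.812, -1.399, 0.003]
force: [-0.7, 0.8, -0.3]
opening: 0.0001
gripper_force: 0.0
```

```bash
cat >tip.py <<'E'
import sys,numpy as np,pickle
n=sys.argv[1];P=np.load(n+"_P.npy");im=pickle.load(open(n+".pkl","rb"))["image"]
a=np.array([.6,.8]);pv=np.array([.5045,.233])
for u in (246,262):
    for v in range(224,262,3):
        p=P[v,u];print(u,v,"along %.1f side %.1f z %.1f"%((p[:2]-pv)@a*1e3,(p[:2]-pv)@[.8,-.6]*1e3,p[2]*1e3),im[v,u])
E
python3 w.py w4; python3 tip.py w4
```

```text
red [249. 175.] 725 [0.5004 0.2288 0.1846] [0.4931 0.2209 0.1544] [0.5068 0.2367 0.1888]
4.6333 [0.4756993  0.19271526 0.15864457] [-0.74290211  0.76224256 -0.33654124]
246 224 along -43.2 side -3.6 z 150.8 [243 227  87]
246 227 along -45.7 side -3.6 z 149.5 [243 226  86]
246 230 along -48.3 side -3.7 z 148.3 [241 222  85]
246 233 along -37.0 side -2.8 z 176.8 [122 116 102]
246 236 along -37.3 side -2.8 z 179.6 [112 113 112]
246 239 along -37.2 side -2.7 z 183.1 [111 113 112]
246 242 along -37.5 side -2.6 z 185.9 [112 114 112]
246 245 along -37.4 side -2.6 z 189.2 [112 113 113]
246 248 along -37.3 side -2.5 z 192.4 [111 112 112]
246 251 along -36.8 side -2.4 z 196.2 [112 112 112]
246 254 along -37.4 side -2.3 z 198.0 [112 113 112]
246 257 along -37.6 side -2.3 z 200.3 [112 112 111]
246 260 along -36.9 side -2.2 z 204.0 [113 112 113]
262 224 along -44.0 side 6.0 z 149.1 [244 227  88]
262 227 along -46.0 side 6.0 z 148.9 [243 227  87]
262 230 along -48.2 side 6.1 z 148.5 [243 227  88]
262 233 along -37.0 side 5.3 z 176.7 [135 127 101]
262 236 along -37.0 side 5.2 z 180.2 [113 114 113]
262 239 along -36.7 side 5.1 z 184.2 [112 111 112]
262 242 along -37.8 side 5.1 z 185.3 [112 113 113]
262 245 along -37.1 side 4.9 z 189.9 [112 113 113]
262 248 along -37.1 side 4.9 z 192.9 [113 113 113]
262 251 along -37.6 side 4.8 z 194.8 [111 111 111]
262 254 along -38.1 side 4.8 z 196.6 [111 113 111]
262 257 along -37.7 side 4.7 z 200.0 [112 113 112]
262 260 along -37.1 side 4.6 z 203.7 [103 105 104]
```

Now the tip is at z≈0.176 with its front at -37 mm. I lower it 5 mm and push.

Call:
step_arm(series=[0, 0, 0.13, 0, 0, 0, -1, 0.25, 0, 0, 0, 0, 0, -1, 0.12, 0, 0, 0, 0, 0, -1, 0.12, 0, 0, 0, 0, 0, -1, 0.12, 0, 0, 0, 0, 0, -1, 0.12, 0, 0, 0, 0, 0, -1, 0.12, 0, 0, 0, 0, 0, -1, 0, 0, 0, 0, 0, 0, -1])

```text
time: 5.35
position: [0.4975, 0.2208, 0.1552]
orientation: [-2.812, -1.4, -0.001]
force: [0.0, -0.5, 0.4]
opening: -0.0001
gripper_force: 0.0
```

```bash
cat >tog.py <<'E'
import sys,numpy as np,pickle,cv2
n=sys.argv[1];P=np.load(n+"_P.npy");im=pickle.load(open(n+".pkl","rb"))["image"]
a=np.array([.6,.8]);pv=np.array([.5045,.233])
h=cv2.cvtColor(im,cv2.COLOR_RGB2HSV);m=((h[...,0]<6)|(h[...,0]>172))&(h[...,1]>130);q=P[m];q=q[np.hypot(*(q[:,:2]-pv).T)<.03]
y=(q[:,:2]-pv)@a*1e3
print([(z,len(y[k]),round(float(np.median(y[k])),1)) for z in range(156,196,4) for k in [abs(q[:,2]*1e3-z)<2] if k.any()])
g=(im.max(2).astype(int)-im.min(2)<12)&(im.max(2)>205)&(abs(P[...,2]-.155)<.004);g[:, :200]=0
q=P[g];q=q[np.hypot(*(q[:,:2]-pv).T)<.02];print("collar",len(q),np.median(q,0).round(4))
y=(h[...,0]>18)&(h[...,0]<35)&(h[...,1]>110)&(abs(P[...,2]-.15)<.004);q=P[y][:,:2];q=q[np.hypot(*(q-[.528,.2165]).T)<.075]
print("cap",cv2.minEnclosingCircle(q.astype(np.float32)))
E
python3 tog.py w4; python3 w.py w5; python3 tog.py w5
```

```text
[(156, 29, 2.1), (160, 41, 0.9), (164, 54, -0.6), (168, 56, -2.1), (172, 55, -3.7), (176, 50, -5.0), (180, 6, -4.8), (184, 213, -7.4), (188, 221, -10.0)]
collar 479 [0.507  0.2372 0.1544]
cap ((0.5263728499412537, 0.21762292087078094), 0.0612608827650547)
red [249. 229.] 549 [0.5075 0.2383 0.1871] [0.5019 0.2298 0.1563] [0.5121 0.2432 0.1903]
5.35 [0.49750486 0.22083909 0.15516686] [ 0.0376151  -0.51503287  0.40398458]
[(156, 6, 4.4), (160, 19, 4.8), (164, 20, 5.4), (168, 24, 5.6), (172, 16, 6.2), (180, 4, 4.0), (184, 102, 9.0), (188, 355, 5.5), (192, 3, 6.9)]
collar 319 [0.5083 0.2369 0.1546]
cap ((0.5267378091812134, 0.21825870871543884), 0.06127189099788666)
```

The toggle is just past upright and the lantern hasn't moved. I continue gently.

Call:
step_arm(series=[0.06, 0, 0, 0, 0, 0, -1, 0.06, 0, 0, 0, 0, 0, -1, 0.05, 0, 0, 0, 0, 0, -1, 0, 0, 0, 0, 0, 0, -1, 0, 0, 0, 0, 0, 0, -1])

```text
time: 5.82
position: [0.5009, 0.2255, 0.1551]
orientation: [-2.812, -1.4, 0.0]
force: [-0.6, 0.3, 0.0]
opening: -0.0001
gripper_force: 0.1
```

```bash
python3 w.py w6; python3 tog.py w6
```

```text
red [249. 228.] 454 [0.5117 0.244  0.1858] [0.5058 0.2338 0.1749] [0.5164 0.2486 0.1885]
5.8167 [0.50091877 0.22546859 0.15507396] [-0.58712303  0.33860015  0.00470667]
[(176, 3, 3.8), (180, 19, 16.2), (184, 227, 14.5), (188, 205, 11.7)]
collar 135 [0.5102 0.2368 0.1546]
cap ((0.5270285606384277, 0.21826469898223877), 0.061129119247198105)
```

Call:
step_arm(series=[0.04, 0, 0, 0, 0, 0, -1, 0.03, 0, 0, 0, 0, 0, -1, 0, 0, 0, 0, 0, 0, -1, 0, 0, 0, 0, 0, 0, -1])

```text
time: 6.2
position: [0.5025, 0.2277, 0.1551]
orientation: [-2.812, -1.4, 0.0]
force: [-0.2, -0.2, 0.1]
opening: 0.0002
gripper_force: 0.4
```

```bash
python3 w.py w7; python3 tog.py w7
```

```text
red [248. 225.] 455 [0.5137 0.2468 0.1844] [0.5077 0.2369 0.174 ] [0.5185 0.2513 0.1876]
6.2 [0.50254326 0.22768193 0.15506966] [-0.18405143 -0.1546711   0.10122389]
[(172, 1, 6.9), (176, 6, 6.8), (180, 53, 19.8), (184, 358, 16.4), (188, 37, 15.3)]
collar 33 [0.5111 0.2305 0.1546]
cap ((0.5271399021148682, 0.21829350292682648), 0.06108471006155014)
```

Call:
step_arm(series=[0.03, 0, 0, 0, 0, 0, -1, 0.02, 0, 0, 0, 0, 0, -1, 0, 0, 0, 0, 0, 0, -1, 0, 0, 0, 0, 0, 0, -1])

```text
time: 6.58
position: [0.5037, 0.2293, 0.1551]
orientation: [-2.812, -1.4, 0.0]
force: [-2.1, -1.1, 0.4]
opening: -0.0001
gripper_force: 1.4
```

```bash
python3 w.py w8; python3 tog.py w8
```

```text
red [247. 225.] 457 [0.5143 0.2485 0.1845] [0.5083 0.2387 0.1745] [0.519  0.253  0.1872]
6.5833 [0.50370241 0.2292894  0.15508942] [-2.07705988 -1.10134411  0.38604481]
[(176, 6, 9.0), (180, 51, 21.5), (184, 350, 18.3), (188, 50, 17.1)]
collar 26 [0.5114 0.2326 0.1546]
cap ((0.52701735496521, 0.21945512294769287), 0.061353977769613266)
```

The force has risen to 2.4 N and the cap has moved about 1 mm, so the toggle is at its stop. I back off and verify.

Call:
step_arm(series=[-0.2, 0, 0, 0, 0, 0, -1, -0.4, 0, 0, 0, 0, 0, -1, -0.6, 0, 0, 0, 0, 0, -1, 0, 0, -0.5, 0, 0, 0, -1, 0, 0, -0.8, 0, 0, 0, -1, 0, 0, -0.4, 0, 0, 0, -1, 0, 0, 0, 0, 0, 0, -1])

```text
time: 7.22
position: [0.4767, 0.1913, 0.2267]
orientation: [2.812, 1.399, 0.01]
force: [0.4, -0.3, 0.2]
opening: 0.0003
gripper_force: 0.0
```

```bash
python3 w.py w9; python3 tog.py w9; python3 - <<'E'
import cv2;i=cv2.imread("pics/w9.png");cv2.imwrite("pics/w9c.png",cv2.resize(i[40:240,180:400],(660,600)))
E
```

```text
red [502.  75.] 116 [0.782  0.1286 0.1192] [0.7795 0.1246 0.0994] [0.7859 0.1317 0.1372]
red [247. 122.] 259 [0.512  0.2455 0.1844] [0.5034 0.2346 0.1562] [0.5183 0.2521 0.1875]
7.2167 [0.47672787 0.19128806 0.22665161] [ 0.41602282 -0.33707559  0.22411473]
[(156, 3, 1.9), (160, 16, 3.7), (164, 6, 4.8), (168, 18, 6.7), (172, 14, 8.4), (176, 4, 9.7), (180, 5, 10.6), (184, 167, 16.7), (188, 26, 16.2)]
collar 214 [0.5034 0.2332 0.1544]
cap ((0.5265032649040222, 0.21887846291065216), 0.06123832240700722)
```

View pics/w9c.png

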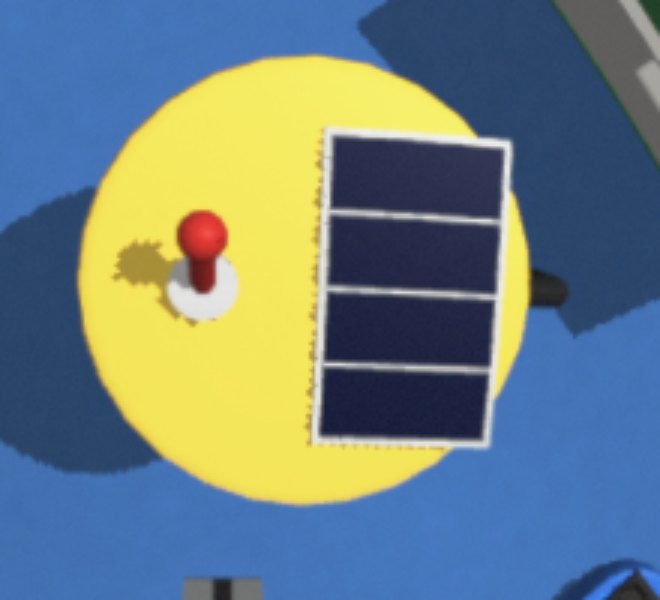

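The toggle now leans to the lantern's +y side (ball at crop (202,235), past the collar at (202,287)), mirroring the off lean. It is fully on, and the lantern has stayed put to about 1 mm. Now to the orange brush.

Call:
step_arm(series=[-0.72, 0.61, 0, 0, 0, 0, -1, -0.72, 0.61, 0, 0, 0, 0, -1, -0.72, 0.61, 0, 0, 0, 0, -1, -0.72, 0.61, 0, 0, 0, 0, -1, -0.72, 0.61, 0, 0, 0, 0, -1, -0.72, 0.61, 0, 0, 0, 0, -1, -0.72, 0.61, 0, 0, 0, 0, -1])

```text
time: 7.85
position: [0.4887, -0.0746, 0.2222]
orientation: [-2.812, -1.4, 0.001]
force: [1.3, -0.1, 0.2]
opening: -0.0002
gripper_force: 0.0
```

Call:
step_arm(series=[-0.72, 0.61, 0, 0, 0, 0, -1, -0.72, 0.61, 0, 0, 0, 0, -1, -0.72, 0.61, 0, 0, 0, 0, -1, -0.72, 0.61, 0, 0, 0, 0, -1, -0.72, 0.61, 0, 0, 0, 0, -1, -0.72, 0.61, 0, 0, 0, 0, -1, 0, 0, 0, 0, 0, 0, -1, 0, 0, 0, 0, 0, 0, -1])

```text
time: 8.52
position: [0.5014, -0.3006, 0.2216]
orientation: [-2.813, -1.396, 0.001]
force: [-0.5, -0.3, 0.1]
opening: 0.0
gripper_force: 0.0
```

```bash
python3 w.py w10; cat >br.py <<'E'
import sys,numpy as np,pickle,cv2
n=sys.argv[1];P=np.load(n+"_P.npy");im=pickle.load(open(n+".pkl","rb"))["image"]
h=cv2.cvtColor(im,cv2.COLOR_RGB2HSV);near=np.hypot(P[...,0]-.46,P[...,1]+.3)<.16
m=near&(P[...,2]>.008)&(P[...,2]<.045);og=m&(h[...,0]<20)&(h[...,1]>140);al=og|(m&(h[...,2]<90))
k,l,st,_=cv2.connectedComponentsWithStats(al.astype(np.uint8));i=1+st[1:,4].argmax();q=P[l==i]
print(st[i],q.min(0).round(3),q.max(0).round(3),cv2.minAreaRect(q[:,:2].astype(np.float32)))
b=q[q[:,2]>.025];print("bristles",len(b),b.mean(0).round(4),cv2.minAreaRect(b[:,:2].astype(np.float32)))
mo=cv2.fitEllipse(q[q[:,0]>.482][:,:2].astype(np.float32)) if 0 else None
c,v=np.linalg.eigh(np.cov(q[:,:2].T));print("axis",v[:,1])
E
python3 br.py w10
```

```text
red [445. 315.] 70 [ 0.6878 -1.179  -0.3002] [ 0.6671 -1.8791 -0.7508] [ 0.7979 -1.1496 -0.298 ]
8.5167 [ 0.50143835 -0.30059279  0.22163483] [-0.52103213 -0.33084722  0.05154492]
[ 159  138  149   86 3771] [ 0.355 -0.347  0.009] [ 0.564 -0.274  0.036] ((0.45945125818252563, -0.30449366569519043), (0.05788501724600792, 0.21222902834415436), 79.38079071044922)
bristles 191 [ 0.5233 -0.3164  0.0313] ((0.5231590867042542, -0.31675416231155396), (0.03566145896911621, 0.05944417417049408), 78.9006118774414)
axis [-0.98008228  0.19859186]
```

View pics/w10.png

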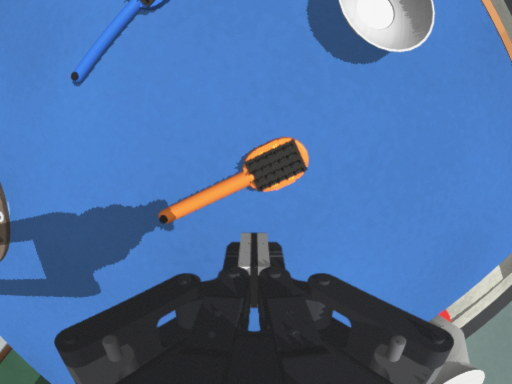

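The wrist view shows the orange head centred at about (277,165). That gives a head centre of (0.522,-0.3165), which fits the 218 mm length, the 58 mm width and a tip at x=0.564. I move above it and descend, keeping the tip height on the depth-measured value.

Call:
step_arm(series=[0, 0.65, 0, 0, 0, 0, -1, 0, 0, 1, 0, 0, 0, -1, 0, 0, 1, 0, 0, 0, -1, 0, 0, 0.8, 0, 0, 0, -1, 0, 0, 0.6, 0, 0, 0, -1, 0, 0, 0.4, 0, 0, 0, -1, 0, 0, 0, 0, 0, 0, -1, 0, 0, 0, 0, 0, 0, -1])

```text
time: 9.23
position: [0.5225, -0.3131, 0.0705]
orientation: [-2.81, -1.401, 0.002]
force: [0.4, -0.1, 0.6]
opening: 0.0
gripper_force: 0.0
```

```bash
python3 w.py w11; python3 br.py w11; python3 - <<'E'
import numpy as np
P=np.load("w11_P.npy")
for u in(246,262):
    for v in(230,233,236,239,245): print(u,v,P[v,u].round(4))
E
```

```text
9.2333 [ 0.52249607 -0.3131054   0.07053151] [ 0.37391141 -0.06262975  0.62770162]
[  91  164  220  123 8726] [ 0.355 -0.347  0.008] [ 0.565 -0.274  0.035] ((0.45967668294906616, -0.303832471370697), (0.0580112524330616, 0.2129960060119629), 78.52190399169922)
bristles 562 [ 0.5263 -0.3147  0.031 ] ((0.52292799949646, -0.3165852427482605), (0.035812970250844955, 0.05845591798424721), 78.65760803222656)
axis [-0.98191808  0.18930633]
246 230 [ 0.5072 -0.3233  0.0194]
246 233 [ 0.5267 -0.3008  0.0883]
246 236 [ 0.5266 -0.3011  0.0914]
246 239 [ 0.5266 -0.3013  0.0943]
246 245 [ 0.527  -0.301   0.1016]
262 230 [ 0.5168 -0.3308  0.0189]
262 233 [ 0.5331 -0.3059  0.088 ]
262 236 [ 0.5331 -0.3058  0.0916]
262 239 [ 0.5331 -0.3056  0.0954]
262 245 [ 0.5329 -0.3057  0.1013]
```

View pics/w11.png

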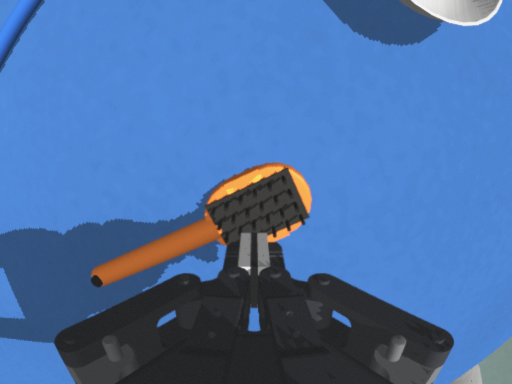

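The fingertips at (254,233) are over the head, with the tip at z≈0.088 (54 mm clear). I make a small centring move, go down 19 mm to about 35 mm clear, and hold.

Call:
step_arm(series=[-0.08, 0.06, 0.27, 0, 0, 0, -1, 0, 0, 0.2, 0, 0, 0, -1, 0, 0, 0, 0, 0, 0, -1, 0, 0, 0, 0, 0, 0, -1, 0, 0, 0, 0, 0, 0, -1, 0, 0, 0, 0, 0, 0, -1, 0, 0, 0, 0, 0, 0, -1, 0, 0, 0, 0, 0, 0, -1])

```text
time: 9.95
position: [0.5231, -0.3187, 0.0526]
orientation: [2.812, 1.4, 0.0]
force: [-0.3, -1.1, -0.2]
opening: 0.0001
gripper_force: 0.0
```

Call:
step_arm(series=[0, 0, 0, 0, 0, 0, -1, 0, 0, 0, 0, 0, 0, -1, 0, 0, 0, 0, 0, 0, -1, 0, 0, 0, 0, 0, 0, -1, 0, 0, 0, 0, 0, 0, -1, 0, 0, 0, 0, 0, 0, -1, 0, 0, 0, 0, 0, 0, -1, 0, 0, 0, 0, 0, 0, -1])

```text
time: 10.62
position: [0.523, -0.3186, 0.0523]
orientation: [-2.812, -1.4, 0.0]
force: [0.2, -0.0, -0.5]
opening: -0.0001
gripper_force: 0.0
```

Call:
step_arm(series=[0, 0, 0, 0, 0, 0, -1, 0, 0, 0, 0, 0, 0, -1, 0, 0, 0, 0, 0, 0, -1, 0, 0, 0, 0, 0, 0, -1, 0, 0, 0, 0, 0, 0, -1, 0, 0, 0, 0, 0, 0, -1, 0, 0, 0, 0, 0, 0, -1, 0, 0, 0, 0, 0, 0, -1])

```text
time: 11.28
position: [0.523, -0.3187, 0.0523]
orientation: [2.812, 1.4, 0.0]
force: [-0.5, -0.3, 1.3]
opening: 0.0004
gripper_force: 0.0
```

Call:
step_arm(series=[0, 0, 0, 0, 0, 0, -1, 0, 0, 0, 0, 0, 0, -1, 0, 0, 0, 0, 0, 0, -1, 0, 0, 0, 0, 0, 0, -1, 0, 0, 0, 0, 0, 0, -1, 0, 0, 0, 0, 0, 0, -1, 0, 0, 0, 0, 0, 0, -1, 0, 0, 0, 0, 0, 0, -1])

```text
time: 11.95
position: [0.523, -0.3186, 0.0523]
orientation: [-2.812, -1.4, 0.0]
force: [-0.3, 0.4, 0.1]
opening: 0.0003
gripper_force: 0.0
```

```bash
python3 w.py w12; python3 br.py w12; python3 - <<'E'
import numpy as np
from h import *
P=np.load("w12_P.npy")
for u in(246,262):
    for v in(230,233,236,239): print(u,v,P[v,u].round(4))
from plant import ctrl
r=ctrl.get_image("top");P=cloud(r);h=cv2.cvtColor(r["image"],cv2.COLOR_RGB2HSV)
m=((h[...,0]<6)|(h[...,0]>172))&(h[...,1]>130);m[:190]=0;m[215:]=0;m[:,205:255]&=True;m[:,:205]=0;m[:,255:]=0
print("ball",np.argwhere(m).mean(0)[::-1],P[m].mean(0))
y=P[165:215,205:255];q=y[(abs(y[...,2]-.15)<.007)];print(cv2.minEnclosingCircle(q[:,:2].astype(np.float32)))
E
```

```text
11.95 [ 0.52296666 -0.31862182  0.0522923 ] [-0.25825142  0.39376984  0.05193049]
[  78  163  233  132 9949] [ 0.355 -0.348  0.008] [ 0.565 -0.274  0.035] ((0.4625573754310608, -0.2947733700275421), (0.057978834956884384, 0.2114475816488266), 71.28050994873047)
bristles 687 [ 0.5249 -0.3138  0.0309] ((0.5228540301322937, -0.3165399134159088), (0.035625237971544266, 0.0588638037443161), 78.2682876586914)
axis [-0.98311215  0.18300408]
246 230 [ 0.5155 -0.3198  0.0272]
246 233 [ 0.5274 -0.306   0.071 ]
246 236 [ 0.5271 -0.3066  0.0731]
246 239 [ 0.5268 -0.307   0.0755]
262 230 [ 0.5217 -0.3297  0.0182]
262 233 [ 0.5336 -0.3113  0.0699]
262 236 [ 0.5336 -0.3112  0.0735]
262 239 [ 0.5334 -0.3112  0.0767]
ball [220.2 195.4] [0.5091071  0.24202004 0.18109883]
((0.5277791619300842, 0.21681831777095795), 0.06355859339237213)
```

The hold is good. One last check on the toggle before handing in: fit the ball centre as a 6 mm sphere in the off and on pictures.

```bash
python3 - <<'E'
import numpy as np,pickle,cv2
from scipy.optimize import least_squares
pv=np.array([.5045,.233])
for n in("w1","w2","w4","w5","w6","w7","w8","w9"):
    P=np.load(n+"_P.npy");im=pickle.load(open(n+".pkl","rb"))["image"];h=cv2.cvtColor(im,cv2.COLOR_RGB2HSV)
    m=((h[...,0]<6)|(h[...,0]>172))&(h[...,1]>130);q=P[m];q=q[(np.hypot(*(q[:,:2]-pv).T)<.03)&(q[:,2]>.179)&(q[:,2]<.192)]
    c=least_squares(lambda c:np.linalg.norm(q-c,axis=1)*1e3-6,np.r_[np.median(q,0)-[0,0,.005]],loss="soft_l1",x_scale=.01).x if 0 else least_squares(lambda c:np.linalg.norm(q*1e3-c,axis=1)-6,np.median(q,0)*1e3-[0,0,5],loss="soft_l1").x
    # collar: bright ring / grey
    g=(im.max(2).astype(int)-im.min(2)<14)&(abs(P[...,2]-.1545)<.003);p=P[g];p=p[np.hypot(*(p[:,:2]-pv).T)<.016]
    cc=cv2.minEnclosingCircle((p[:,:2]*1e3).astype(np.float32))
    print(n,len(q),c.round(1),"along",((c[:2]-pv*1e3)@[.6,.8]).round(1),"collar",np.round(cc[0],1),round(cc[1],1),((np.array(cc[0])-pv*1e3)@[.6,.8]).round(1))
E
```

```text
w1 210 [497.4 225.5 181.5] along -10.2 collar [504.4 234.5] 8.5 1.2
w2 286 [497.4 225.3 181.4] along -10.4 collar [504.5 234.8] 8.7 1.4
w4 440 [497.4 225.4 181.5] along -10.4 collar [504.4 234.5] 8.7 1.1
w5 464 [506.2 237.1 183.2] along 4.3 collar [504.6 234.8] 8.8 1.5
w6 451 [510.3 242.6 181.6] along 11.2 collar [504.9 234.9] 8.7 1.8
w7 448 [512.6 245.4 180.1] along 14.8 collar [504.5 234.5] 8.7 1.2
w8 450 [512.9 247.2 180.2] along 16.4 collar [504.7 236.3] 8.7 2.8
w9 198 [513.  247.  180.3] along 16.3 collar [504.6 235.9] 8.6 2.4
```

The ball sits 13.9 mm past the pivot, exactly the fully-on value, and the lantern shifted only about 1 mm. Handing in.

```bash
python3 -c "
from plant import ctrl
print(ctrl.sign_off())"
```

```text
the job is handed in; nothing more can be done
None
```

The small yellow lantern's toggle is fully on, the fingertips are holding about 36 mm above the middle of the orange brush's head, touching nothing, and the job is handed in at about 12 s; the lantern shifted only about 1 mm.

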